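Unlock the kitchen tongs and lift the egg with them

TASK

The egg in the wire rack is hot, so use the tongs: push the locked tongs' end knob fully home so that they spring open, then close them gently on the egg and lift it well clear of the rack, about a hand's breadth (10 cm) higher than it stood. Never touch the egg with the gripper, crack it or drop it, and leave the rack, the egg timer and the two shakers where they are. Finish while still holding the egg up, still, in the tongs.

Things in the scene. Friction and masses are not known exactly. Their poses are not given: they have to be found in the camera images.
- tongs: 9 inch steel kitchen tongs, 150 g, lying on their side so that the arms open sideways; locked shut at the start. Origin: on the underside (worktop level), midway between the hinge pins near the rear end; x along the tongs to the tips (212 mm), y to the left arm, z up as they lie. Unlocked, the arms open by a spring: each pushes outwards with 4 N (open) to 5 N (shut) at the grip pads.
- cap_front (a point): upper edge of the flat front face of the tongs' black end cap (x -19 to +14 mm, y +-16 mm, z 0 to 34 mm round the hinge), on the middle line. From x = 14 to 40 mm the arms are narrower (z 12 to 22 mm) than the cap is high, so a fingertip can stand over them, against the cap's front face. Axes as tongs.
- tongs_grip (a point): on the tongs' middle line at x = 88, z = 17 mm: midway between the flat ribbed rubber grip pads on the outer sides of the arms (52 mm long, z 6 to 28 mm); near the balance point. Width over the pads: 25 mm shut, 42 mm closed on the egg (pads parallel), 57 mm open. Held at a width in between, unlocked, the tongs stay in the gripper by their spring. Axes as tongs.
- tongs_jaw (a point): on the tongs' middle line at x = 190, z = 17 mm: midway between the cupped heads (z 0 to 34 mm, 40 mm long, 3 mm thick). Gap between them here: about 8 mm shut (the tips nearly touch), 44 mm at a width of 42 mm over the grip pads, 76 mm open. They press on the egg with a little under half of the force on the grip pads. Axes as tongs.
- tongs_left: left arm of the tongs with its black cupped head; its origin is at the foot of the left hinge pin, and at the start (shut) its axes are those of tongs; it has turned outwards about z by 0.095 rad when closed on the egg, by 0.18 rad when fully open
- tongs_right: right arm of the tongs with its black cupped head; its origin is at the foot of the right hinge pin, and at the start (shut) its axes are those of tongs; it has turned outwards about z by 0.095 rad when closed on the egg, by 0.18 rad when fully open
- lock_knob (a joint): how far the knob at the tongs' rear end is pulled out, m: 0.012 to 0.014 out (tongs locked shut), 0 home (free). Stiff, stays where it is left: about 5 N along the tongs moves it; the arms spring open when it is about two thirds in, and it must then go on to 0.
- knob_end (a point): centre of the rear face of the lock knob, a black disc 31 mm across, 6 mm thick, upright across the tongs' axis (z 1.5 to 32.5 mm); it goes home towards the tips. From this face to the cap's front face: 54 mm out, 40 mm home; it can be squeezed home between the two fingers, one behind the knob, one before the cap.
- egg: brown hen's egg, hard-boiled, 44 mm thick, 56 mm high, about 60 g, standing blunt end down in one end ring of the rack. Its shell cracks when squeezed with 25 N. Origin: its lowest point, about 17 mm above the worktop; z along the egg to its point.
- egg_center (a point): inside the egg on its axis, 24 mm above its lowest point, near its thickest place (22 mm); about 41 mm above the worktop at the start
- egg_rack: low steel wire rack for three eggs in a row, loose, 202 mm long (along its y) by 45 mm, nothing of it higher than 24 mm; rings 62 mm apart, the other two empty. Origin: on the worktop under the middle ring; the egg stands at y = +62 mm.
- egg_timer: steel egg-shaped kitchen timer, 57 mm across, 64 mm high, standing to the right of the tongs; origin under its centre
- shaker_1: small glass shaker, 38 mm across, 59 mm high; origin under its centre
- shaker_2: small glass shaker, 38 mm across, 59 mm high; origin under its centre
Things that resemble listed ones, but are neither listed nor needed, are in the scene too. Of the things like the egg, leave any that is pink; of the rest the smaller one is meant.

How it is judged:
By the outcome, as a careful person would: the job done as asked, in the order asked, and still so for the second after the job is handed in, while the arm keeps its last pose, push and grip.
It also fails if it takes over 51 s, if anything falls off the work surface, if the arm or the gripper's body presses on something with over 40 N, if the wrist force passes 120 N, or if a joint passes its speed limit or range.

ROBOT

A 6-joint arm with a two-finger parallel gripper is mounted at the origin on a cart in front of the work surface, level with it; the furniture and walls round the work are solid. World frame = base frame: x ahead of the robot, y to its left, z up, the work surface at z = 0. Lengths are in m, angles in rad, forces in N, time in s.
With the tool pointing down it reaches from about 0.375 to 0.9 m from the base axis. Payload 3.1 kg.
Tool frame: the origin (TCP) lies at the centre of the arm's flange, where the gripper is bolted on; the fingertips stand ctrl.tip_extent ahead of it and the grasp point (between the pads) lies 164 mm ahead of it (ctrl.tip_extent is the distance from the TCP to the fingertips, in m); z points along the fingers, y is the line along which they close (so a half turn about z gives the same grasp; the last joint's range is limited). The gripper opens to 87 mm and grips with 3 to 60 N. Pads are 19 mm wide; open, the fingers measure 117 mm over their backs; the gripper's body (75 mm by 190 mm) begins 51 mm behind the grasp point.
Start: joints at [-1.3, 0.527, 1.433, -0, 1.181, -0.178], TCP at [0.271, -0.563, 0.405] pointing down, gripper open.
Joint ranges: [-3.08, 3.08], [-0.75, 2.2], [0.22, 2.44], [-1.43, 4.57], [0, 2.65], [-2.85, 2.85]. Speed limits (rad/s): [2.79, 2.79, 3.14, 3.14, 3.14, 3.14].

INTERFACE

Orientations are given as a unit quaternion [w, x, y, z].
In Python, from bench import ctrl, get_image, camera_model, workorder, look_for gives the robot as it stands. The module is installed in compiled form; this text tells all that it offers.
- The arm moves only by the tool drive_tool, never from a script. Its argument "rows" is text: rows parted by semicolons, each of 7 numbers parted by spaces: the shift along the tool's x, y, z in mm, then the turn, a rotation vector about the tool's x, y, z in degrees, then the closure, from -1 (fully open) to 1 (shut). A call has 1 to 8 rows; each row shifts and turns the commanded pose from where the row before left it, along the tool's axes as they then stand; what a row does not reach is not made up. A row lasts 1/12 s, in which the tool goes at most 41.7 mm and 7.16 degrees, less where a joint would pass 70% of its speed; a pose out of reach is approached as far as the arm can. A call with a gripper value outside its range is refused whole. The fingers move at their own pace and stop on an object; "force" is the grip in N (left out, the last holds). Time passes only in rows, so rows that do not move let the fingers close. It gives the time, the measured TCP pose, the force, the opening and the grip force at its end, in the units of the state.
- ctrl.get_state(): the state, without advancing time (a new reading comes with each control period).
- get_image(name): name is "side" or "top" or "wrist"; returns (picture, depth): 480x640x3 uint8, red, green, blue; 480x640 float32, m along the optical axis (not along the pixel's ray), 0 where there is no reading.
- camera_model(name): a dict with "mtx" (3x3 intrinsics, pixels), "D" ([k1, k2, p1, p2, k3] as OpenCV has them; the pictures are not rectified), "position" and "orientation" of the camera in the world. Camera axes: x right, y up, looking along -z (the intrinsics and any distortion apply to the point x, -y, -z); pixel columns grow to the right and rows downward; lengths in m; the calibration is good to about 2 mm. A picture is of the moment at which its call begins: read the wrist's pose just before it. camera_model takes no time and is no camera call; for the wrist camera it gives the pose at the moment of the call.
- workorder.sign_off(): hands the job in; it is judged then, once.
Trained networks look in the newest picture that a camera, given by its name, has taken for a name from the list of things; names that differ only in an ending like _2 or _b are one class to them, and where a whole thing is asked for, a point or a joint stands for the part that bears it (a point fixed in the world has none). Each returns a list of dicts, best first, with "confidence" (0 to 1); they miss things now and then, are a little off and sometimes report something else, mostly with a low value. They report only what shows in the picture. A call takes as long as a camera call. They do not tell look-alikes from the thing itself.
- look_for(thing, camera): "centre" ([column, row] in pixels, amid what is visible of it).
The state is a dict: "t": time; "qpos": joint angles; "qd": joint speeds; "joint_torque": joint torques, N m; "tcp_pos": TCP position; "ee_rot": TCP orientation; "force": force on the tool from outside, world axes, zero at the start; "ft_torque": the same for the moment, N m; "opening": opening from 0.0 (shut) to 1.0 (fully open); "finger_force": force on a finger pad.
Only numpy, scipy, OpenCV 4.12 (cv2) and the standard library are available. Lean on these libraries where they do the work, as an engineer would, in place of code of your own. Each camera call takes 0.05 s, during which the arm holds its last target. There are 200 camera calls.

## Working session

There is one attempt and no reset: what is moved stays moved. The work goes in short steps, Python scripts to look and compute and a tool call to move; the robot and the scene stay as the last step left them, time stands still between calls to the robot, and variables do not carry over. Pictures are saved under pics/ and viewed, at most 10 in all, crops included, and the job is handed in when it is done.

Besides the shell and the picture viewer there is one more tool, called as name(argument=value, ...), one argument or row to a line, values as JSON. drive_tool: Moves the arm, as the interface text tells. Its arguments: {"type":"object","properties":{"rows":{"type":"string"},"force":{"type":"number"}},"required":["rows"]}

```bash
mkdir -p pics; cat > h.py <<'E'
import numpy as np, cv2
from scipy.spatial.transform import Rotation as R
from bench import ctrl,get_image,camera_model,look_for
def rot(q): return R.from_quat([q[1],q[2],q[3],q[0]]).as_matrix()
def ray(m,px):
    u=cv2.undistortPoints(np.array([[px]],float),np.array(m['mtx']),np.array(m['D'],float))[0,0]
    return rot(m['orientation'])@np.array([u[0],-u[1],-1.]),np.array(m['position'])
def atz(m,px,z):
    d,p=ray(m,px); return p+d*(z-p[2])/d[2]
def atd(m,px,dep):
    d,p=ray(m,px); return p+d*dep
def proj(m,P):
    c=rot(m['orientation']).T@(np.array(P,float)-m['position'])
    return cv2.projectPoints(np.array([[c[0],-c[1],-c[2]]]),np.zeros(3),np.zeros(3),np.array(m['mtx']),np.array(m['D'],float))[0][0,0]
def save(n,im): cv2.imwrite('pics/'+n,cv2.cvtColor(im,cv2.COLOR_RGB2BGR))
E
python3 - <<'E'
from h import *
print(ctrl.get_state(),ctrl.tip_extent)
for c in ['top','side']:
    im,d=get_image(c); save(c+'0.png',im); m=camera_model(c); print(c,m['position'],m['orientation'])
    np.save(c+'.npy',d)
    if c=='top':
        for n in ['tongs','lock_knob','egg','egg_rack','egg_timer','shaker_1']:
            for r in look_for(n,c):
                px=r['centre']; z=d[int(px[1]),int(px[0])]
                print(n,round(r['confidence'],2),np.round(px),np.round(atd(m,px,z),3))
E
```

```text
{'t': 0.0, 'qpos': array([-1.30046237e+00,  5.28437032e-01,  1.43387776e+00, -1.48010100e-06,
        1.18140087e+00, -1.78480426e-01]), 'qd': array([ 0.00056482, -0.00067462,  0.00226601, -0.00249391,  0.00038256,
       -0.00013281]), 'joint_torque': array([ 7.97986104e-04, -4.40042818e+01, -1.76588792e+01,  6.33742777e-02,
        5.83713397e-02, -1.57520244e-04]), 'tcp_pos': array([ 0.27113131, -0.56275086,  0.40379693]), 'ee_rot': array([-1.06035628e-03,  9.74925583e-01,  2.22528607e-01, -4.94180778e-05]), 'force': array([-0.6883792 , -0.22600657, -0.64387208]), 'ft_torque': array([-0.01973068, -0.03015234, -0.01643747]), 'finger_force': 0.0, 'opening': 0.9993044166783485} 0.1822
top [0.33600372 0.00613592 1.27248859] [-0.70209112 -0.05708901  0.06554923  0.70676178]
tongs 0.67 [363. 265.] [ 0.506 -0.117  0.017]
lock_knob 0.47 [370. 288.] [ 0.445 -0.133  0.016]
egg 0.97 [200. 286.] [0.448 0.284 0.073]
egg 0.8 [189. 253.] [0.534 0.319 0.051]
egg 0.61 [166. 296.] [0.427 0.372 0.055]
egg 0.52 [232. 251.] [0.535 0.209 0.068]
egg_rack 0.84 [269. 249.] [0.547 0.123 0.025]
egg_timer 0.94 [470. 235.] [ 0.573 -0.385  0.063]
shaker_1 0.67 [162. 256.] [0.525 0.388 0.055]
shaker_1 0.63 [163. 298.] [0.421 0.378 0.057]
side [-0.09927109 -0.99412149  0.65107732] [ 0.81302172  0.51039782 -0.13830207 -0.24364378]
```

```bash
python3 - <<'E'
import cv2
a=cv2.imread('pics/top0.png')[200:340,130:530]
cv2.imwrite('pics/topc.png',cv2.resize(a,(800,280),interpolation=cv2.INTER_CUBIC))
E
```

```text
(no output)
```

View pics/topc.png

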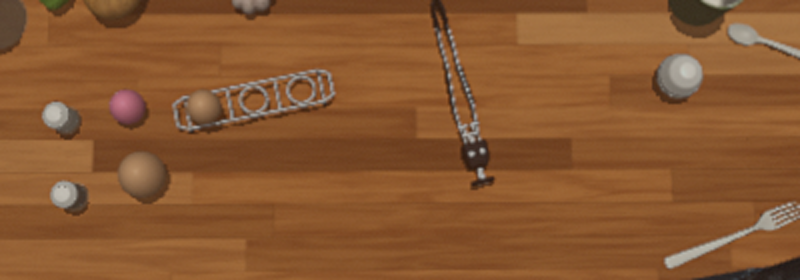

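View pics/side0.png

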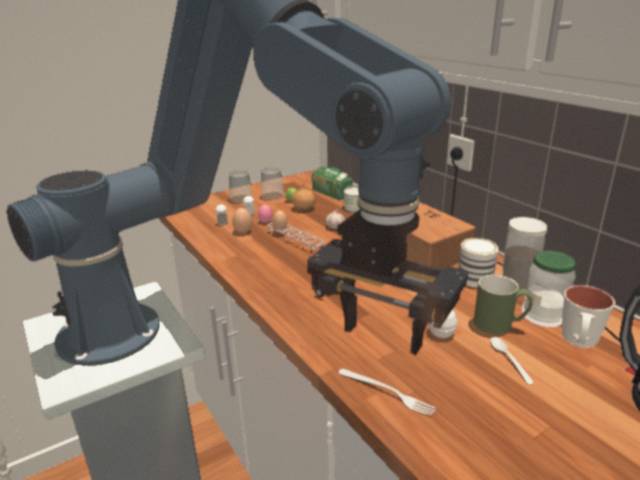

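Brown eggs and lookalikes in the top view: brown in the rack at (232,253), pink at (193,253), and a larger brown one outside the rack at (201,287). I choose the one in the rack. The tongs' knob is at about (371,291), with the tips near (349,200).

```bash
cat > mv.py <<'E'
from h import *
def shift(target,rotm=None):
    s=ctrl.get_state(); M=rot(s['ee_rot']); return np.round(M.T@(np.array(target)-s['tcp_pos'])*1000,1)
E
python3 - <<'E'
from mv import *
m=camera_model('top')
for n,px,z in [('knob',(371,291),.025),('cap',(367.5,276),.034),('tip',(349,201),.03),('egg',(232,253),.07),('big',(201,287),.07),('rackend',(293,244),.02)]: print(n,atz(m,px,z))
im=cv2.imread('pics/top0.png')
cv2.imwrite('pics/crop.png',np.hstack([cv2.resize(im[190:300,330:400],None,fx=5,fy=5,interpolation=2),cv2.resize(im[225:315,150:240],(440,550),interpolation=2)]))
print(shift([.45,-.13,.36]))
E
```

```text
knob [ 0.43793731 -0.13559215  0.025     ]
cap [ 0.47505838 -0.12666059  0.034     ]
tip [ 0.67134549 -0.08369436  0.03      ]
egg [0.52992804 0.20962122 0.07      ]
big [0.44654935 0.2832211  0.07      ]
rackend [0.5605523  0.06176606 0.02      ]
[ 349.  -312.6   44.7]
```

View pics/crop.png

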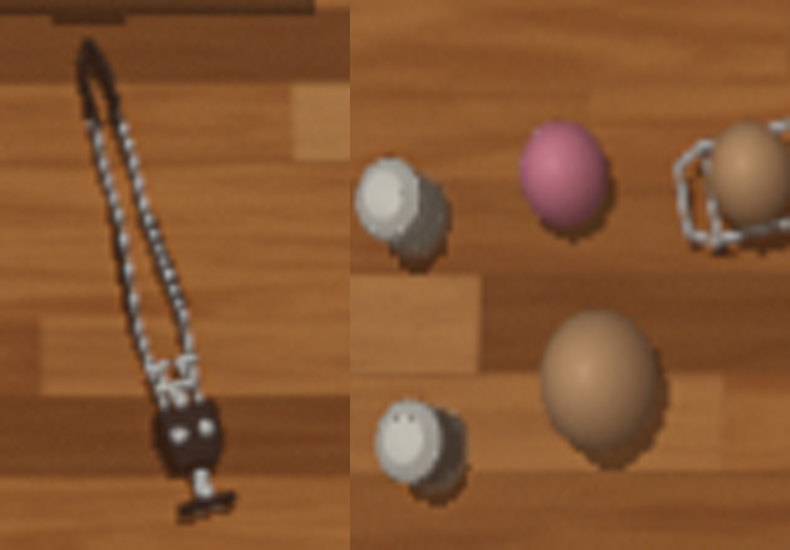

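The crop shows the tongs with the knob at (371,291), cap at (367,277) and tips at (348,198). The rack egg is clearly brown and smaller than the loose brown one, so the choice stands. I'll move above the cap.

drive_tool(
  rows="29 -26 3 0 0 0 -1;29 -26 3 0 0 0 -1;29 -26 3 0 0 0 -1;29 -26 3 0 0 0 -1;29 -26 3 0 0 0 -1;29 -26 3 0 0 0 -1;29 -26 3 0 0 0 -1;29 -26 3 0 0 0 -1",
)

```text
t: 1.07
tcp_pos: [0.3903, -0.2733, 0.3809]
ee_rot: [0.0, 0.975, 0.222, 0.0]
force: [0.6, -0.1, -0.1]
opening: 1.0
finger_force: 0.0
```

drive_tool(
  rows="29 -26 3 0 0 0 -1;29 -26 3 0 0 0 -1;29 -26 3 0 0 0 -1;29 -26 3 0 0 0 -1;0 0 0 0 0 -7 -1;0 0 0 0 0 -7 -1;0 0 0 0 0 -7 -1;0 0 0 0 0 -7 -1",
)

```text
t: 1.73
tcp_pos: [0.4496, -0.1304, 0.3689]
ee_rot: [0.0, 0.89, 0.455, 0.0]
force: [-0.1, -0.4, -0.6]
opening: 1.001
finger_force: 0.0
```

drive_tool(
  rows="0 0 0 0 0 -7 -1;0 0 0 0 0 -7 -1;0 0 0 0 0 -7 -1;0 0 0 0 0 -7 -1;0 0 0 0 0 -7 -1;0 0 0 0 0 -7 -1;0 0 0 0 0 -7 -1;0 0 0 0 0 0 -1",
)

```text
t: 2.4
tcp_pos: [0.4494, -0.131, 0.3689]
ee_rot: [0.0, 0.624, 0.782, 0.0]
force: [-0.0, -0.6, -0.7]
opening: 1.002
finger_force: 0.0
```

```bash
python3 - <<'E'
from mv import *
s=ctrl.get_state(); print(s['t'],s['tcp_pos'],s['ee_rot'],s['qpos']); M=rot(s['ee_rot']); print(M)
m=camera_model('wrist'); im,d=get_image('wrist'); save('w1.png',im); print(m['position'],m['orientation']); np.save('w1.npy',d)
for n in ['knob_end','cap_front','tongs','tongs_jaw','tongs_grip']:
    for r in look_for(n,'wrist')[:2]: print(n,r,atz(m,r['centre'],.02))
E
```

```text
2.4 [ 0.449422   -0.13101045  0.3689276 ] [2.37948762e-04 6.23651715e-01 7.81702297e-01 1.59428969e-05] [-5.23032474e-01  3.72972871e-01  1.85485799e+00 -5.02412970e-05
  9.13286487e-01 -7.46986985e-01]
[[-2.22116964e-01  9.75019949e-01  3.91895818e-04]
 [ 9.75019964e-01  2.22117077e-01 -2.71869109e-04]
 [-3.52124558e-04  3.21719505e-04 -9.99999886e-01]]
[ 0.43409479 -0.0661656   0.34891257] [ 0.98624324 -0.12147871 -0.01408833  0.11121474]
knob_end {'centre': [319.2, 217.5], 'confidence': 0.94} [ 0.44997755 -0.13082773  0.02      ]
knob_end {'centre': [489.2, 226.1], 'confidence': 0.45} [ 0.59247469 -0.10590537  0.02      ]
cap_front {'centre': [432.6, 224.9], 'confidence': 0.75} [ 0.54520522 -0.11563536  0.02      ]
cap_front {'centre': [486.6, 208.0], 'confidence': 0.49} [ 0.58528111 -0.09156314  0.02      ]
tongs {'centre': [317.8, 219.8], 'confidence': 0.34} [ 0.44926665 -0.13302221  0.02      ]
tongs_jaw {'centre': [434.2, 228.3], 'confidence': 0.61} [ 0.54739441 -0.11817166  0.02      ]
tongs_grip {'centre': [431.5, 227.1], 'confidence': 0.59} [ 0.54484963 -0.11767984  0.02      ]
```

View pics/w1.png

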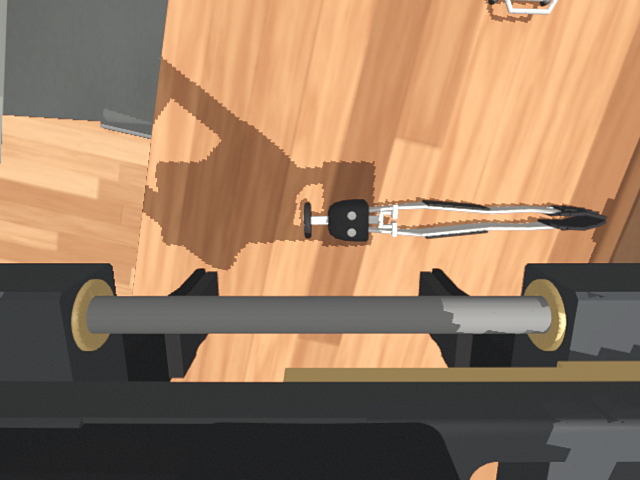

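The wrist view shows the knob disc at columns 304–311 (row ~219), the cap at 328–369, and the tips at (607,219).

```bash
python3 - <<'E'
from mv import *
m=camera_model('wrist'); d=np.load('w1.npy')
for n,px,z in [('knobrear',(304,219.5),.032),('knob ends',(307.5,203),.02),('',(307.5,236),.02),('capfront',(369.5,220),.034),('pin1',(352,216),.034),('pin2',(351,232),.034),('tip',(607,219),.02)]:
    print(n,atz(m,px,z),'depth pt',atd(m,px,d[int(px[1]),int(px[0])]))
k=d[195:245,295:375]; 
for r in (210,219,224,232): print(r,[round(float(atd(m,(c,r),d[r,c])[2]),3) for c in range(300,376,3)])
E
```

```text
knobrear [ 0.43757194 -0.13266943  0.032     ] depth pt [ 0.43759098 -0.13305405  0.0301701 ]
knob ends [ 0.43758194 -0.12078962  0.02      ] depth pt [ 0.43758667 -0.12086795  0.01952925]
 [ 0.44364169 -0.14858207  0.02      ] depth pt [ 0.44344808 -0.14687664  0.02679693]
capfront [ 0.48933762 -0.12103106  0.034     ] depth pt [ 0.4922224  -0.12390992  0.01750706]
pin1 [ 0.47473287 -0.12093741  0.034     ] depth pt [ 0.47491161 -0.12117976  0.03260919]
pin2 [ 0.47711765 -0.13401125  0.034     ] depth pt [ 0.47704836 -0.1339014   0.0345091 ]
tip [ 0.68816075 -0.07840167  0.02      ] depth pt [ 7.04005911e-01 -7.91705279e-02 -5.20678620e-04]
210 [-0.001, 0.0, 0.029, 0.027, -0.001, 0.001, -0.0, 0.002, -0.001, -0.0, 0.028, 0.029, 0.031, 0.032, 0.032, 0.033, 0.034, 0.033, 0.032, 0.034, 0.035, 0.033, 0.035, 0.022, 0.022, 0.022]
219 [0.0, -0.001, 0.032, 0.03, 0.019, 0.019, 0.019, 0.018, 0.018, 0.018, 0.03, 0.031, 0.032, 0.034, 0.034, 0.034, 0.033, 0.034, 0.034, 0.034, 0.034, 0.034, 0.034, 0.018, 0.019, 0.018]
224 [0.001, -0.001, 0.033, 0.031, -0.001, 0.0, -0.0, 0.0, -0.0, -0.0, 0.028, 0.031, 0.031, 0.032, 0.033, 0.033, 0.032, 0.036, 0.034, 0.034, 0.033, 0.034, 0.035, 0.001, -0.0, -0.001]
232 [0.0, 0.001, 0.032, 0.032, 0.0, -0.001, -0.001, -0.002, 0.001, 0.0, 0.03, 0.029, 0.033, 0.033, 0.034, 0.034, 0.034, 0.035, 0.034, 0.034, 0.035, 0.034, 0.033, 0.0, 0.001, 0.023]
```

drive_tool(
  rows="-1.2 5.3 30 0 0 0 -0.7;-1.2 5.3 35 0 0 0 -0.7;0 0 35 0 0 0 -0.7;0 0 30 0 0 0 -0.7;0 0 20 0 0 0 -0.7;0 0 11 0 0 0 -0.7;0 0 0 0 0 0 -0.7",
  force=15,
)

```text
t: 3.28
tcp_pos: [0.4599, -0.1309, 0.2057]
ee_rot: [-0.002, 0.625, 0.781, -0.0]
force: [-0.0, -1.6, 0.1]
opening: 0.856
finger_force: 0.0
```

```bash
python3 - <<'E'
from mv import *
s=ctrl.get_state(); print(s['t'],s['tcp_pos'],s['opening'])
im,d=get_image('wrist'); save('w2.png',im)
E
```

```text
3.2833 [ 0.45990771 -0.1308703   0.20567964] 0.8558677198895643
```

View pics/w2.png

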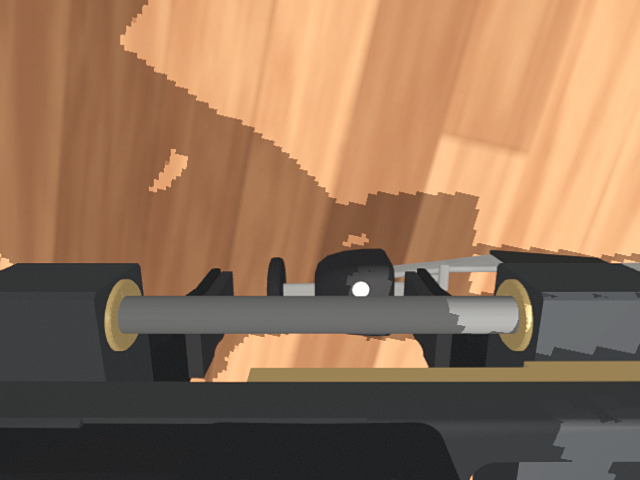

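The knob (277,280) and cap (316–392) lie between the fingers, which are at about columns 215 and 430. I'll squeeze.

drive_tool(
  rows="0 0 -1.5 0 0 0 0.1;0 0 0 0 0 0 0.1;0 0 0 0 0 0 0.1;0 0 0 0 0 0 0.1;0 0 0 0 0 0 0.1;0 0 0 0 0 0 0.1",
  force=20,
)

```text
t: 3.83
tcp_pos: [0.4613, -0.1314, 0.2102]
ee_rot: [0.002, 0.625, 0.781, 0.001]
force: [2.9, 1.5, 2.9]
opening: 0.501
finger_force: 4.5
```

drive_tool(
  rows="0 0 0 0 0 0 0.4;0 0 0 0 0 0 0.4;0 0 0 0 0 0 0.4;0 0 0 0 0 0 0.4;0 0 0 0 0 0 0.4;0 0 0 0 0 0 0.4",
  force=20,
)

```text
t: 4.33
tcp_pos: [0.4614, -0.1314, 0.2102]
ee_rot: [0.002, 0.625, 0.781, 0.001]
force: [3.3, 0.7, 7.5]
opening: 0.449
finger_force: 20.0
```

```bash
python3 - <<'E'
from mv import *
s=ctrl.get_state(); print(s['t'],s['tcp_pos'],s['opening'],s['finger_force'],s['force'])
im,d=get_image('wrist'); save('w3.png',im)
E
```

```text
4.3333 [ 0.46143139 -0.13139672  0.21022721] 0.4494259277206901 20.01229226589203 [3.27851758 0.65750279 7.49978403]
```

View pics/w3.png

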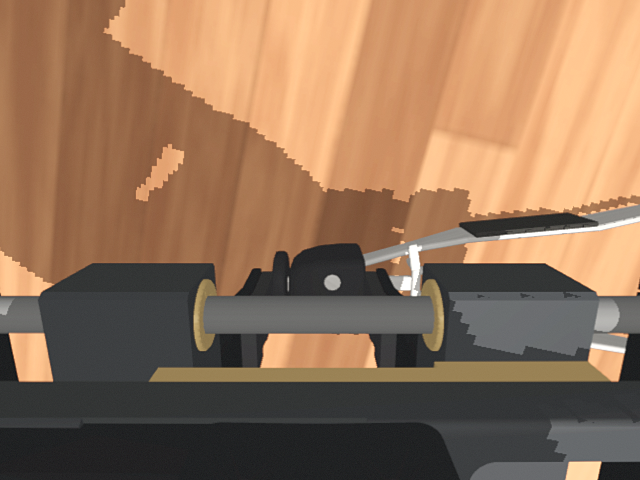

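Opening is 39 mm at the full 20 N, so the knob is home. The left arm is swung out, with its pad at (530,225). Next I release, rise, turn 90° and look.

drive_tool(
  rows="0 0 0 0 0 0 -0.7;0 0 0 0 0 0 -0.7;0 0 0 0 0 0 -0.7;0 0 -30 0 0 0 -0.7;0 0 -40 0 0 0 -0.8;0 0 -40 0 0 0 -1;0 0 -40 0 0 7 -1;0 0 0 0 0 7 -1",
)

```text
t: 5.05
tcp_pos: [0.4615, -0.1316, 0.3653]
ee_rot: [0.006, 0.717, 0.697, 0.002]
force: [0.2, 0.0, -0.4]
opening: 0.952
finger_force: 0.0
```

drive_tool(
  rows="0 0 0 0 0 7 -1;0 0 0 0 0 7 -1;0 0 0 0 0 7 -1;0 0 0 0 0 7 -1;0 0 0 0 0 7 -1;0 0 0 0 0 7 -1;0 0 0 0 0 7 -1;0 0 0 0 0 7 -1",
)

```text
t: 5.72
tcp_pos: [0.4595, -0.1307, 0.3586]
ee_rot: [-0.001, 0.96, 0.279, -0.001]
force: [0.2, -0.3, 0.2]
opening: 0.999
finger_force: 0.0
```

drive_tool(
  rows="0 0 0 0 0 7 -1;0 0 0 0 0 7 -1;0 0 0 0 0 6 -1;0 0 0 0 0 0 -1",
)

```text
t: 6.05
tcp_pos: [0.4596, -0.1308, 0.3586]
ee_rot: [-0.001, 0.994, 0.11, -0.001]
force: [-0.1, 0.5, 1.0]
opening: 0.999
finger_force: 0.0
```

```bash
python3 - <<'E'
from mv import *
s=ctrl.get_state(); print(s['t'],s['tcp_pos'],s['qpos']); M=rot(s['ee_rot']); print(M)
m=camera_model('wrist'); im,d=get_image('wrist'); save('w4.png',im); print(m['position'],m['orientation']); np.save('w4.npy',d)
E
```

```text
6.05 [ 0.45960095 -0.13077892  0.35862915] [-5.11605601e-01  4.01936599e-01  1.84214643e+00 -2.42971395e-04
  9.00107689e-01  8.39238383e-01]
[[ 0.97587241  0.21832885 -0.00235858]
 [ 0.21833187 -0.97587395  0.00110597]
 [-0.00206021 -0.00159424 -0.99999661]]
[ 0.52330761 -0.11584938  0.33849469] [ 0.77483973 -0.09552433  0.07794362 -0.62001878]
```

View pics/w4.png

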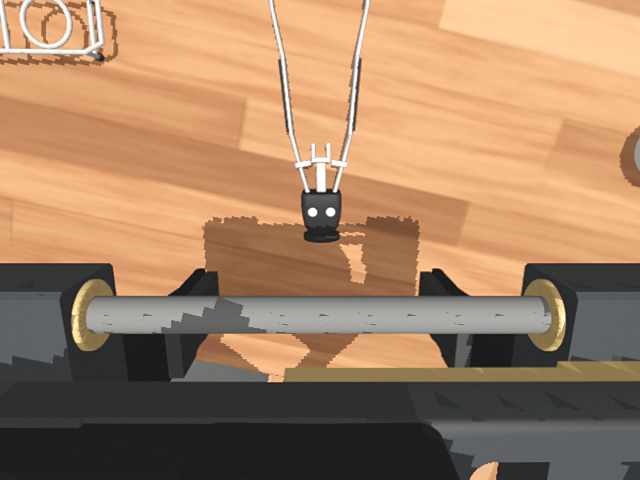

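The tongs are open with the knob home against the cap (321,237). The hinge pins are at (312,212) and (330,212), and the pads at about (284,97) and (354,97).

```bash
python3 - <<'E'
from mv import *
m=camera_model('wrist'); d=np.load('w4.npy')
p=[atz(m,x,.034) for x in ((312,212),(330.5,212))]; h=(p[0]+p[1])/2
q=[atz(m,x,.02) for x in ((272,4),(368,4))]; a=(q[0]+q[1])/2
print(p,h,q,a,np.degrees(np.arctan2(*(a-h)[[1,0]])))
u=(a-h)[:2]/np.linalg.norm((a-h)[:2]); g=h[:2]+.088*u; print(g, 'pads',atz(m,(289.5,132),.026),atz(m,(282,60),.026))
s=ctrl.get_state();print(shift([g[0],g[1],.185]), np.degrees(np.arctan2(*rot(s['ee_rot'])[[1,0],0])))
mt=camera_model('top')
for n,px,z in [('egg',(232,252.5),.055)]: print(atz(mt,px,z))
E
```

```text
[array([ 0.46571874, -0.12314689,  0.034     ]), array([ 0.46893675, -0.13719527,  0.034     ])] [ 0.46732774 -0.13017108  0.034     ] [array([ 0.60569471, -0.06181604,  0.02      ]), array([ 0.62111589, -0.12944959,  0.02      ])] [ 0.6134053  -0.09563281  0.02      ] 13.30259754775522
[ 0.55296657 -0.10992282] pads [ 0.52081236 -0.09305803  0.026     ] [ 0.56951049 -0.07720411  0.026     ]
[ 95.9   0.6 173.5] 12.84019720971807
[0.53360924 0.21218881 0.055     ]
```

drive_tool(
  rows="32 0 10 0 0 0 -1;32 0 20 0 0 0 -1;32 0.5 30 0 0 -0.5 -1;0 0 35 0 0 0 -1;0 0 35 0 0 0 -1;0 0 25 0 0 0 -1;0 0 13 0 0 0 -1;0 0 3 0 0 0 -1",
  force=15,
)

```text
t: 6.77
tcp_pos: [0.551, -0.1101, 0.1864]
ee_rot: [-0.002, 0.993, 0.116, -0.003]
force: [-0.4, 0.5, -0.1]
opening: 0.999
finger_force: 0.0
```

drive_tool(
  rows="0 0 0 0 0 0 -0.16;0 0 0 0 0 0 -0.16;0 0 0 0 0 0 -0.16;0 0 0 0 0 0 -0.16;0 0 0 0 0 0 -0.16",
  force=15,
)

```text
t: 7.18
tcp_pos: [0.5528, -0.1108, 0.191]
ee_rot: [0.001, 0.993, 0.115, 0.001]
force: [1.4, -0.1, 1.0]
opening: 0.704
finger_force: 0.0
```

drive_tool(
  rows="0 0 3 0 0 0 -0.16;0 0 1 0 0 0 -0.16;0 0 0 0 0 0 -0.16;0 0 0 0 0 0 -0.16;0 0 0 0 0 0 -0.16",
  force=15,
)

```text
t: 7.6
tcp_pos: [0.5532, -0.1109, 0.1871]
ee_rot: [0.001, 0.993, 0.115, 0.002]
force: [0.1, -0.0, 5.2]
opening: 0.583
finger_force: 5.7
```

The tongs are held at 51 mm by their spring (5.7 N). I'll lift gently.

drive_tool(
  rows="0 0 -4 0 0 0 -0.16;0 0 -10 0 0 0 -0.16;0 0 -18 0 0 0 -0.16;0 0 -22 0 0 0 -0.16;0 0 -22 0 0 0 -0.16;0 0 -16 0 0 0 -0.16;0 0 -8 0 0 0 -0.16;0 0 0 0 0 0 -0.16",
)

```text
t: 8.27
tcp_pos: [0.5528, -0.1108, 0.288]
ee_rot: [0.001, 0.993, 0.115, 0.002]
force: [0.6, -0.0, -1.2]
opening: 0.584
finger_force: 3.9
```

```bash
python3 - <<'E'
from mv import *
s=ctrl.get_state(); print(s['t'],s['tcp_pos'],s['opening'],s['finger_force'])
m=camera_model('wrist'); im,d=get_image('wrist'); save('w5.png',im); np.save('w5.npy',d)
im2,_=get_image('side'); save('s5.png',im2)
for n in ['egg']:
    for r in look_for(n,'wrist'): print(r)
E
python3 -c "
import cv2,numpy as np
a=cv2.imread('pics/w5.png');b=cv2.imread('pics/s5.png')
cv2.imwrite('pics/c5.png',np.hstack([cv2.resize(a,(400,300)),cv2.resize(b[160:340,200:440],(400,300))]))"
```

```text
8.2667 [ 0.55280607 -0.11077212  0.28797326] 0.5837148453076735 3.8636018200895705
```

View pics/c5.png

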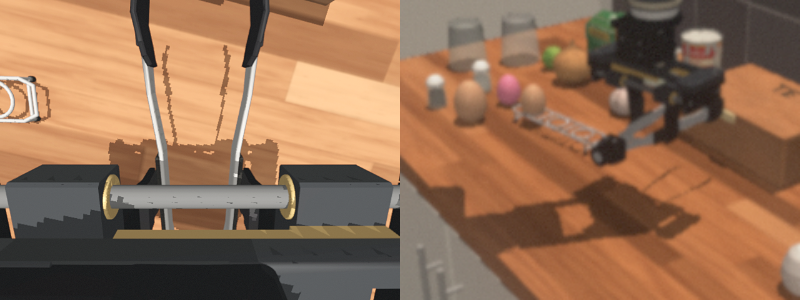

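The tongs hang level and open in the gripper, with heads at (140,40) and (258,40) in the left half. I'll carry them to a point behind the egg, turning to about 30°.

drive_tool(
  rows="-2 -6 0 0 0 0 -0.16;-5 -15 0 0 0 0 -0.16;-8 -23 0 0 0 0 -0.16;-9 -26 0 0 0 0 -0.16;-9 -26 0 0 0 0 -0.16;-9 -26 0 0 0 0 -0.16;-9 -26 0 0 0 0 -0.16;-9 -26 0 0 0 0 -0.16",
)

```text
t: 9.08
tcp_pos: [0.4528, 0.0462, 0.2848]
ee_rot: [-0.0, 0.993, 0.115, -0.001]
force: [-0.3, 0.9, -0.5]
opening: 0.58
finger_force: 3.9
```

drive_tool(
  rows="-9 -26 0 0 0 0 -0.16;-9 -26 0 0 0 0 -0.16;-8 -24 0 0 0 0 -0.16;-5 -16 0 0 0 -3 -0.16;-3 -8 0 0 0 -5 -0.16;0 0 0 0 0 -5 -0.16;0 0 0 0 0 -4 -0.16;0 0 0 0 0 0 -0.16",
)

```text
t: 9.75
tcp_pos: [0.3971, 0.1348, 0.2851]
ee_rot: [-0.0, 0.965, 0.262, -0.001]
force: [0.6, -0.1, -1.9]
opening: 0.58
finger_force: 3.9
```

```bash
python3 - <<'E'
from mv import *
s=ctrl.get_state(); M=rot(s['ee_rot']); print(s['t'],s['tcp_pos'],s['opening'],s['finger_force'],s['qpos'],np.degrees(np.arctan2(M[1,0],M[0,0])))
m=camera_model('wrist'); im,d=get_image('wrist'); save('w6.png',im); np.save('w6.npy',d)
print(m['position'],m['orientation'])
for r in look_for('egg','wrist'):
    px=r['centre'];print(r,atz(m,px,.05),d[int(px[1]),int(px[0])])
E
```

```text
9.75 [0.3971084  0.13477393 0.28505602] 0.5798271795305621 3.8636339684603627 [5.92940853e-02 4.83986812e-01 2.04705886e+00 6.62094209e-05
 6.12882406e-01 1.10059423e+00] 30.334855696953397
[0.45339397 0.16860137 0.26496066] [ 0.86109339 -0.10645351  0.06191602 -0.49330745]
{'centre': [114.5, 31.9], 'confidence': 0.91} [0.44524214 0.28137588 0.05      ] 0.18512063
```

View pics/w6.png

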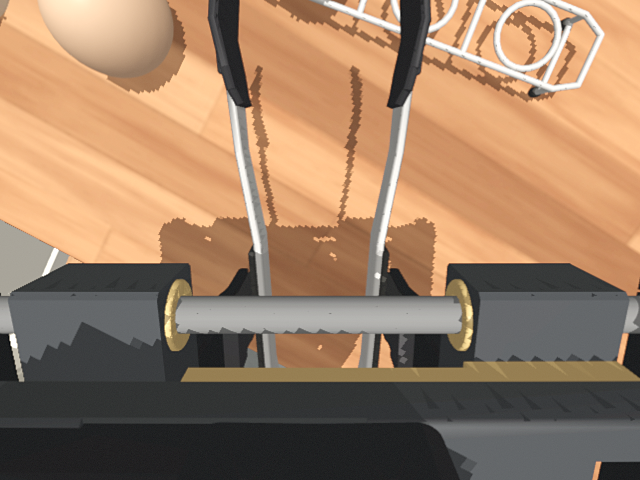

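The wrist view shows the rack's empty end rings at (528,33) and the larger egg at upper left. The wanted egg is just out of view, so I'll measure it from the top and side views (arm may occlude now) plus the rack rings.

```bash
python3 - <<'E'
from mv import *
def seg(name,imf,box):
    im=cv2.cvtColor(cv2.imread('pics/'+imf),cv2.COLOR_BGR2LAB); return im
m=camera_model('top'); d=np.load('top.npy')
pts=[]
for r in range(238,270):
    for c in range(215,252):
        P=atd(m,(c,r),d[r,c])
        if P[2]>.032: pts.append((c,r,*P))
pts=np.array(pts); c=(pts[:,:2].min(0)+pts[:,:2].max(0))/2
print('top',len(pts),pts[:,:2].mean(0),c,pts[:,:2].min(0),pts[:,:2].max(0),atz(m,pts[:,:2].mean(0),.041),'zmax',pts[:,4].max())
m2=camera_model('side'); d2=np.load('side.npy'); q=[]
for r in range(190,250):
    for cc in range(255,305):
        P=atd(m2,(cc,r),d2[r,cc])
        if P[2]>.03 and abs(P[0]-.534)<.05 and abs(P[1]-.212)<.05: q.append((cc,r,*P))
q=np.array(q); print('side',len(q),q[:,:2].mean(0),q[:,2:].mean(0)); dd,_=ray(m2,q[:,:2].mean(0)); print('ray at z.048',atz(m2,q[:,:2].mean(0),.050))
mw=camera_model('wrist'); print('far ring',atz(mw,(528,33),.02))
E
```

```text
top 244 [230.90983607 252.91803279] [230. 253.] [221. 245.] [239. 261.] [0.53482947 0.21728279 0.041     ] zmax 1.2724885885089159
side 206 [279.32524272 219.43203883] [0.52599431 0.20589172 0.05138673]
ray at z.048 [0.52744172 0.20868443 0.05      ]
far ring [0.56227847 0.09414357 0.02      ]
```

drive_tool(
  rows="6 0 0 0 0 0 -0.16;14 0 0 0 0 0 -0.16;16 0 0 0 0 0 -0.16;14 1 0 0 0 0 -0.16;6 0 0 0 0 0 -0.16;0 0 0 0 0 0 -0.16;0 0 0 0 0 0 -0.16",
)

```text
t: 10.43
tcp_pos: [0.4464, 0.1616, 0.2854]
ee_rot: [-0.0, 0.965, 0.26, -0.001]
force: [-0.0, 0.4, -1.1]
opening: 0.578
finger_force: 3.9
```

```bash
python3 - <<'E'
from mv import *
s=ctrl.get_state(); M=rot(s['ee_rot']); print(s['t'],s['tcp_pos'],s['opening'],s['finger_force'],np.degrees(np.arctan2(M[1,0],M[0,0])))
m=camera_model('wrist'); im,d=get_image('wrist'); save('w7.png',im); np.save('w7.npy',d)
for r in look_for('egg','wrist'):
    px=r['centre'];print(r,atz(m,px,.045),d[int(px[1]),int(px[0])])
for P in ([.534,.2135,.041],[.534,.2135,.073]): print(proj(m,P))
E
```

```text
10.4333 [0.44643969 0.16157157 0.28543756] 0.5775399611268037 3.8631675230794826 30.197129299889287
{'centre': [115.6, 125.6], 'confidence': 0.96} [0.45261408 0.29204282 0.045     ] 0.18938994
{'centre': [316.8, 55.9], 'confidence': 0.63} [0.5367615  0.21617778 0.045     ] 0.17878237
{'centre': [165.1, 0.9], 'confidence': 0.51} [0.52073669 0.29455494 0.045     ] 0.212092
[318.59440929  65.02563047]
[318.5809081   52.70145078]
```

View pics/w7.png

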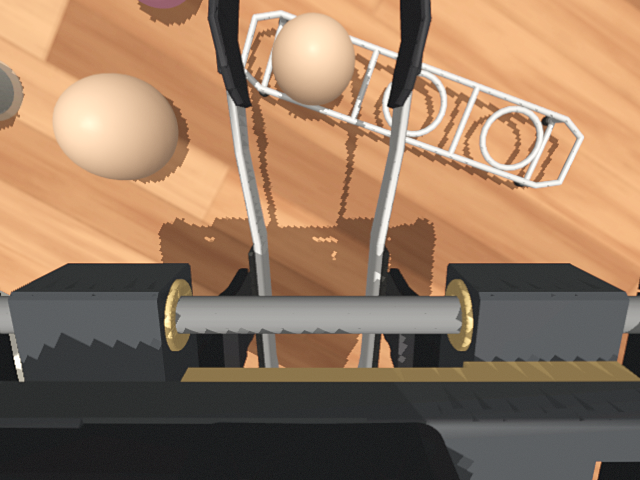

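The egg (outline 272–355 × 13–109, centre about (313,61)) is between the heads, about 3 mm left and 2 mm forward of centre. I'll correct and descend.

drive_tool(
  rows="2 -3 0 0 0 0 -0.16;0 0 6 0 0 0 -0.16;0 0 12 0 0 0 -0.16;0 0 12 0 0 0 -0.16;0 0 12 0 0 0 -0.16;0 0 12 0 0 0 -0.16;0 0 10 0 0 0 -0.16;0 0 5 0 0 0 -0.16",
)

```text
t: 11.2
tcp_pos: [0.4465, 0.1651, 0.2154]
ee_rot: [-0.0, 0.965, 0.261, -0.001]
force: [-0.6, 0.4, -1.8]
opening: 0.582
finger_force: 3.9
```

drive_tool(
  rows="0 0 0 0 0 0 -0.16;0 0 0 0 0 0 -0.16",
)

```text
t: 11.37
tcp_pos: [0.447, 0.1652, 0.2166]
ee_rot: [-0.0, 0.965, 0.261, -0.0]
force: [0.5, -0.2, -1.7]
opening: 0.581
finger_force: 3.9
```

```bash
python3 - <<'E'
from mv import *
s=ctrl.get_state(); print(s['t'],s['tcp_pos'],s['opening'],s['finger_force'],s['force'])
m=camera_model('wrist'); im,d=get_image('wrist'); im2,d2=get_image('side')
a=cv2.resize(im[:260,130:510],(400,274)); b=cv2.resize(im2[170:270,210:356],(400,274),interpolation=2)
save('w8.png',np.hstack([a,b]))
E
```

```text
11.3667 [0.44697432 0.16523833 0.21656302] 0.5814760974924383 3.8633495029830556 [ 0.48880287 -0.23838236 -1.74981548]
```

View pics/w8.png

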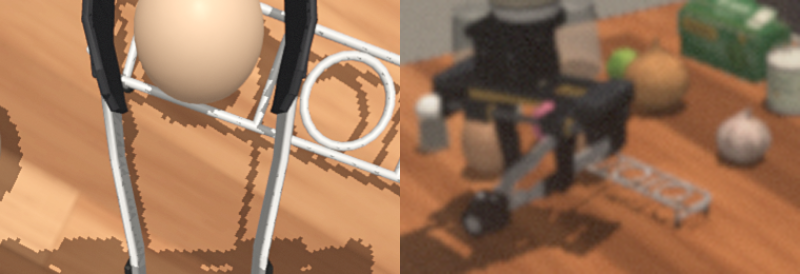

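The egg sits centred between the heads. I have used up my picture views, so from here I go by readings. I'll close gently.

drive_tool(
  rows="0 0 0 0 0 0 -0.1;0 0 0 0 0 0 -0.05;0 0 0 0 0 0 0;0 0 0 0 0 0 0.03;0 0 0 0 0 0 0.06;0 0 0 0 0 0 0.1;0 0 0 0 0 0 0.15;0 0 0 0 0 0 0.15",
  force=16,
)

```text
t: 12.13
tcp_pos: [0.447, 0.1653, 0.2168]
ee_rot: [-0.0, 0.965, 0.261, 0.0]
force: [-0.9, 0.8, -0.4]
opening: 0.475
finger_force: 16.0
```

drive_tool(
  rows="0 0 0 0 0 0 0.2;0 0 0 0 0 0 0.2;0 0 0 0 0 0 0.2;0 0 0 0 0 0 0.2",
  force=16,
)

```text
t: 12.47
tcp_pos: [0.4471, 0.1653, 0.2168]
ee_rot: [0.0, 0.965, 0.261, 0.0]
force: [0.7, -0.4, -0.4]
opening: 0.479
finger_force: 16.0
```

drive_tool(
  rows="0 0 -2 0 0 0 0.2;0 0 -4 0 0 0 0.2;0 0 -7 0 0 0 0.2;0 0 -10 0 0 0 0.2;0 0 -12 0 0 0 0.2;0 0 -12 0 0 0 0.2;0 0 -12 0 0 0 0.2;0 0 -12 0 0 0 0.2",
)

```text
t: 13.13
tcp_pos: [0.4468, 0.1652, 0.2892]
ee_rot: [0.0, 0.965, 0.261, 0.0]
force: [-0.2, -0.1, -2.8]
opening: 0.479
finger_force: 16.0
```

drive_tool(
  rows="0 0 -12 0 0 0 0.2;0 0 -10 0 0 0 0.2;0 0 -7 0 0 0 0.2;0 0 -3 0 0 0 0.2;0 0 -1 0 0 0 0.2;0 0 0 0 0 0 0.2;0 0 0 0 0 0 0.2;0 0 0 0 0 0 0.2",
)

```text
t: 13.8
tcp_pos: [0.4468, 0.1652, 0.3202]
ee_rot: [-0.0, 0.965, 0.261, -0.001]
force: [0.4, -0.5, -2.3]
opening: 0.477
finger_force: 16.0
```

```bash
python3 - <<'E'
from mv import *
s=ctrl.get_state(); print(s['t'],s['tcp_pos'],s['opening'],s['finger_force'],s['force'],np.abs(s['qd']).max())
m=camera_model('wrist'); im,d=get_image('wrist'); P=s['tcp_pos']+rot(s['ee_rot'])@[.102,0,.17]
print('expected egg',P,proj(m,P))
for r in look_for('egg','wrist'):
    px=r['centre'];z=d[int(px[1]),int(px[0])];print(r,z,atd(m,px,z))
for r in look_for('egg_rack','wrist'):
    px=r['centre'];print('rack',r,atz(m,px,.02))
ms=camera_model('side');im2,d2=get_image('side'); print('side exp',proj(ms,P))
for r in look_for('egg','side'): px=r['centre'];print(r,atd(ms,px,d2[int(px[1]),int(px[0])]))
mt=camera_model('top');get_image('top')
for n in('egg_rack','shaker_1','egg_timer'):
  for r in look_for(n,'top'): print(n,r,atz(mt,r['centre'],.03))
E
```

```text
13.8 [0.44681147 0.16517306 0.32022525] 0.476675530273667 15.999777254182845 [ 0.43865324 -0.51149137 -2.30876046] 0.003903850976846013
expected egg [0.53471728 0.21646607 0.1500912 ] [320.75474303  27.99344247]
{'centre': [317.3, 39.3], 'confidence': 0.7} 0.11621419 [0.526688   0.21307763 0.17342334]
{'centre': [187.6, 9.7], 'confidence': 0.63} 0.23379424 [0.52666881 0.3021779  0.04099513]
{'centre': [150.3, 129.4], 'confidence': 0.58} 0.22377165 [0.4583955  0.28275666 0.06862833]
{'centre': [371.7, 144.9], 'confidence': 0.26} 0.15167381 [0.51046767 0.17969369 0.14458625]
rack {'centre': [447.5, 122.9], 'confidence': 0.87} [0.55465031 0.12760022 0.02      ]
side exp [278.29935706 185.17974134]
{'centre': [266.2, 215.1], 'confidence': 0.75} [0.53069199 0.29850465 0.03074824]
{'centre': [242.1, 224.6], 'confidence': 0.62} [0.43682526 0.26761797 0.03584846]
egg_rack {'centre': [275.9, 239.6], 'confidence': 0.59} [0.57042743 0.10503224 0.03      ]
shaker_1 {'centre': [165.3, 298.0], 'confidence': 0.61} [0.42303905 0.38126324 0.03      ]
shaker_1 {'centre': [159.7, 258.3], 'confidence': 0.56} [0.52374946 0.40010005 0.03      ]
egg_timer {'centre': [470.6, 237.3], 'confidence': 0.69} [ 0.57376563 -0.39591492  0.03      ]
```

drive_tool(
  rows="0 0 -2 0 0 0 0.2;0 0 -2 0 0 0 0.2;0 0 -1 0 0 0 0.2;0 0 0 0 0 0 0.2;0 0 0 0 0 0 0.2;0 0 0 0 0 0 0.2;0 0 0 0 0 0 0.2;0 0 0 0 0 0 0.2",
)

```text
t: 14.92
tcp_pos: [0.447, 0.1652, 0.3257]
ee_rot: [-0.0, 0.965, 0.261, -0.0]
force: [0.0, 0.4, -2.5]
opening: 0.481
finger_force: 16.0
```

```bash
python3 -c "
from mv import *
from bench import workorder
m=camera_model('wrist'); im,d=get_image('wrist')
for r in look_for('egg','wrist')[:2]:
    px=r['centre'];print(px,atd(m,px,d[int(px[1]),int(px[0])]))
print(ctrl.get_state()['finger_force'],workorder.sign_off())"
```

```text
[151.9, 132.3] [0.45722541 0.28261325 0.07072787]
[317.7, 38.3] [0.52737341 0.2131975  0.17886848]
the job is handed in; nothing more can be done
15.999800320132636 None
```

The job is handed in at about 15 s with the egg held still in the tongs about 10.5 cm above where it stood; no fault showed in the readings, but the last close-up look was before I closed on the egg, and I viewed 11 pictures against the limit of 10.

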